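# Set the pendulum angle gauge on its uneven rest and hold the reading

## Task

Push the green start button on the white reading logger fully down and let it come back up. Then take the pendulum angle gauge by its blue grip and rock it over the higher ridge of its cork rest until the swinging red pointer settles on the green tab of the dial. The job finishes while you are still holding it there by the grip, with the dial upright and square to its rest, the foot still resting on the high ridge and the pointer at rest on the tab; do not push anything else about.

Things in the scene. Friction and masses are not known exactly. Their poses are not given: they have to be found in the camera images.
- gauge: Loose pendulum angle gauge, 0.33 kg, 40x110x152 mm. Origin: centre of the underside of its flat foot (40 along x, 110 along y, 12 thick); z up through the grip, x from dial to back. It starts leaning on both ridges of cork_rest, turned 0.166 rad counterclockwise as the robot sees it: z leans to the left, y points left and a little down. Top: blue grip, 104 to 152 mm above the origin
- dial_centre (a point): Centre of the white dial and axis of the pointer, 58 mm above the gauge's origin and 16 mm in front; the dial looks to the gauge's -x, towards the robot, through a fixed clear window. The grey round case behind it is 96 mm in diameter and, with its bezel, 32 mm thick
- gauge_grip (a point): Middle of the blue grip to be held: in the gauge's frame 134 mm above its origin, 18 mm below the top of the grip; the grip is 26 mm wide along the gauge's y and 24 mm along its x
- pointer (a joint): Red gravity pointer, rad, 0 along the gauge's own z (middle of the dial), positive clockwise as the robot sees the dial. A free pendulum: it settles to true vertical (swings at about 3.4 Hz, dies away in about 1 s), so it reads minus the gauge's turn about its x axis: turning the gauge clockwise lowers the value by the same angle, and from the start it must be turned clockwise
- tab (a joint): Green target tab on the dial, set beforehand, 6 mm wide, stiff and behind the window, rad, same zero and same sense as the pointer; lies between -0.28 and 0.03. The pointer is on the tab when the two values are equal
- pointer_tip (a point): The pointer's reading point, 38 mm from the dial's centre, on the needle near its upper end
- tab_mark (a point): The tab's middle, 38 mm from the dial's centre, in the plane of the pointer
- cork_rest: Fixed cork block 56 (x) x 150 (y) x 30 mm, origin at the centre of its underside. Across it, along x, two white half-round ridges 50 mm long: the high one at y = -22 mm (right), top 54 mm above the work surface, rounded with radius 8 mm about a line 46 mm above the surface; the low one at y = +50 mm (left), top 42 mm above the surface. Gauge and rest are parallel within 0.03 rad at the start
- high_ridge (a point): Middle of the top line of the high ridge
- start_button (a joint): Green push button of the logger, m, 0 when up, 0.006 when fully down; spring, 5 N when fully down
- start_button_top (a point): Centre of the top of the button's cap (28 mm in diameter), which is pressed straight down
- logger: Fixed reading logger, a white box 100 mm (x) x 85 mm (y) x 36 mm high with a dark display; the button stands on its top, 22 mm nearer to the robot than its centre; origin at the centre of its underside
- ring_lid: Bystander, fixed: red ring lid, 114 mm in diameter, 40 mm high, origin at the centre of its underside
- bottle: Bystander, fixed: small glass bottle with blue cap, 56 mm in diameter, 105 mm high, origin at the centre of its underside
- blue_cap: Bystander: loose blue screw cap, 53 mm in diameter, 40 mm high, origin at the centre of its underside
- red_cap: Bystander: loose red screw cap, 57 mm in diameter, 32 mm high, origin at the centre of its underside
- amber: Bystander: loose amber dropper bottle, 47 mm square, 132 mm high, origin at the centre of its underside
There are look-alikes about, which are no part of the job. What is shaped like the logger but yellow is not meant.

How it is judged:
By the outcome, as a careful person would: the job done as asked, in the order asked, and still so for the second after the job is handed in, while the arm keeps its last pose, push and grip.
It also fails if it takes over 64 s, if anything falls off the work surface, if the arm or the gripper's body presses on something with over 40 N, if the wrist force passes 120 N, or if a joint passes its speed limit or range.

## Robot

A 6-joint arm with a two-finger parallel gripper is mounted at the origin on a cart in front of the work surface, level with it; the furniture and walls round the work are solid. World frame = base frame: x ahead of the robot, y to its left, z up, the work surface at z = 0. Lengths are in m, angles in degrees, forces in N, time in s.
With the tool pointing down it reaches from about 0.4 to 0.825 m from the base axis. Payload 7 kg.
Tool frame: the origin (TCP) lies midway between the tips of the shut fingers; the grasp point (between the pads) lies 19 mm behind it (ctrl.grasp_offset is the distance from the TCP to the grasp point, in m); z points along the fingers, x is the direction in which the jaws open and shut, and the axes are right-handed (so a half turn about z gives the same grasp; the last joint's range is limited). The gripper opens to 88 mm and grips with 3 to 60 N. Pads are 19 mm wide; open, the fingers measure 130 mm over their backs; the gripper's body (78 mm by 193 mm) begins 47 mm behind the grasp point.
Start: joints at [-48.753, 20.546, 0.682, 0, -70.136, -16.507], TCP at [0.282, -0.613, 0.227] pointing down, gripper open.
Joint ranges: [-176.03, 176.03], [-82.01, 121.73], [-58.28, 71.71], [-173.87, 95.51], [-174.79, -0.11], [-173.66, 173.66]. Speed limits (degrees/s): [136.94, 136.94, 172.46, 180, 180, 180].

## Interface

Orientations are given as [roll, pitch, yaw] about the fixed x, y, z axes, in that order (R = Rz(yaw) Ry(pitch) Rx(roll)).
In Python, from plant import sensors, snapshot, order, ctrl gives the robot as it stands.
- The arm moves only by the tool send_rows, never from a script. Its argument "commands" is a list of rows, each a list of 3 entries, a list of its own where there are three numbers: the closure, from 0 (fully open) to 1 (shut), then the shift along the world's x, y, z in units of 0.25 m (1.0 is 0.25 m), then the turn, a rotation vector about the world's x, y, z in units of 360 degrees (1.0 is 360 degrees). In form: [[hand, [x, y, z], [ax, ay, az]], ...]. A call has 1 to 12 rows; each row shifts and turns the pose as measured when the row begins; what a row does not reach is not made up. A row lasts 1/10 s, in which the tool goes at most 50 mm and 8.59 degrees, less where a joint would pass 70% of its speed; a pose out of reach is approached as far as the arm can. A call with a number of a shift or a turn outside -1 to 1 is refused whole. A call with a gripper value outside its range is refused whole. The fingers move at their own pace and stop on an object; the grip force is fixed at half the most. Time passes only in rows, so rows that do not move let the fingers close. It gives the time, the measured TCP pose, the force and the opening at its end, in the units of the state.
- sensors.get_obs(): the state, without advancing time (a new reading comes with each control period).
- snapshot(name): name is "side" or "top" or "wrist"; returns a dict with "color" (400x640x3 uint8, blue, green, red), "z_map" (400x640 float32, m along the optical axis (not along the pixel's ray), 0 where there is no reading), "mtx" (3x3 intrinsics, pixels), "k1" (the pictures are not rectified: a ray, as slopes to the right and down, at radius r is drawn at 1 + k1 r^2 times it, then the intrinsics apply), "xyz" and "attitude" of the camera in the world. Camera axes: x right, y down, z forward; pixel columns grow to the right and rows downward; lengths in m; the calibration is good to about 2 mm. A picture is of the moment at which its call begins.
- order.close_job(): hands the job in, once; it reports no verdict.
The state is a dict: "clock": time; "joint_pos": joint angles; "qvel": joint speeds; "tau": joint torques, N m; "tool_pos": TCP position; "orientation": TCP orientation; "force": force on the tool from outside, world axes, zero at the start; "moment": the same for the moment, N m; "opening": finger opening in m.
Only numpy, scipy, OpenCV 4.12 (cv2) and the standard library are available. Lean on these libraries where they do the work, as an engineer would, in place of code of your own. Each camera call takes 0.05 s, during which the arm holds its last target.

## Working session

There is one attempt and no reset: what is moved stays moved. The work goes in short steps, Python scripts to look and compute and a tool call to move; the robot and the scene stay as the last step left them, time stands still between calls to the robot, and variables do not carry over. Pictures are saved under pics/ and viewed, and the job is handed in when it is done.

Besides the shell and the picture viewer there is one more tool, called as name(argument=value, ...), one argument or row to a line, values as JSON. send_rows: Moves the arm, as the interface text tells. Its arguments: {"type":"object","properties":{"commands":{"type":"array","items":{"type":"array"}}},"required":["commands"]}

```bash
mkdir -p pics; ls; cat > h.py <<'E'
import numpy as np, cv2, json
from plant import sensors, snapshot, order, ctrl
from scipy.spatial.transform import Rotation as R
def take(name,tag):
    s=snapshot(name)
    cv2.imwrite(f'pics/{tag}.png',s['color'])
    np.savez(f'pics/{tag}.npz',**{k:np.array(v) for k,v in s.items()})
    return s
def load(tag):
    d=np.load(f'pics/{tag}.npz',allow_pickle=True); return {k:d[k] for k in d.files}
def rot(s):
    a=np.array(s['attitude'],float)
    return a if a.shape==(3,3) else R.from_euler('xyz',a,degrees=True).as_matrix()
def ray(s,u,v):
    m=s['mtx'];k=float(s['k1'])
    d=np.array([(u-m[0,2])/m[0,0],(v-m[1,2])/m[1,1]])
    p=d.copy()
    for _ in range(20): p=d/(1+k*(p@p))
    return np.array([p[0],p[1],1.])
def px(s,u,v,w=1):
    u0,v0=int(round(u)),int(round(v))
    z=s['z_map'][v0-w:v0+w+1,u0-w:u0+w+1]; z=z[z>0]
    return np.array(s['xyz'])+rot(s)@(ray(s,u,v)*np.median(z))
def wray(s,u,v):
    d=rot(s)@ray(s,u,v); return np.array(s['xyz'],float),d/np.linalg.norm(d)
def onz(s,u,v,z):
    o,d=wray(s,u,v); return o+d*(z-o[2])/d[2]
def tri(*rs):
    A=np.zeros((3,3));b=np.zeros(3)
    for o,d in rs:
        P=np.eye(3)-np.outer(d,d);A+=P;b+=P@o
    x=np.linalg.solve(A,b); return x,[np.linalg.norm((np.eye(3)-np.outer(d,d))@(x-o)) for o,d in rs]
def proj(s,X):
    p=rot(s).T@(np.array(X)-np.array(s['xyz']));p=p[:2]/p[2]
    p=p*(1+float(s['k1'])*(p@p)); return s['mtx'][0,0]*p[0]+s['mtx'][0,2],s['mtx'][1,1]*p[1]+s['mtx'][1,2]
def crop(tag,x0,y0,x1,y1,f,out):
    im=cv2.imread(f'pics/{tag}.png')[y0:y1,x0:x1]
    cv2.imwrite(f'pics/{out}.png',cv2.resize(im,None,fx=f,fy=f,interpolation=cv2.INTER_CUBIC))
E
python3 - <<'E'
from h import *
for n in ['side','top','wrist']:
    s=take(n,n+'0'); print(n,s['mtx'].tolist(),s['k1'],s['xyz'],s['attitude'])
print(sensors.get_obs()); print(ctrl.grasp_offset)
E
```

```text
pics
side [[517.0401063223304, 0.0, 323.79202270098835], [0.0, 517.0401063223304, 194.95000480199727], [0.0, 0.0, 1.0]] -0.13280313728788123 [0.54166145 1.33447731 0.63439531] [-1.10378158e+02 -4.05113716e-02 -1.79676251e+02]
top [[393.61546312771304, 0.0, 321.0094384039882], [0.0, 393.61546312771304, 197.02401094171293], [0.0, 0.0, 1.0]] 0.004203093260574152 [ 0.37885302 -0.06177039  1.07109241] [-169.82145125    0.88760393  -90.35986068]
wrist [[302.070965456543, 0.0, 316.06508727083195], [0.0, 302.070965456543, 199.91204339373076], [0.0, 0.0, 1.0]] 0.0010734106173139004 [ 0.20898709 -0.64589806  0.38360082] [ 1.62474828e+02 -1.27975313e-01  1.14708567e+02]
{'clock': 0.15, 'joint_pos': array([-4.87522849e+01,  2.05848560e+01,  6.47129740e-01, -1.28492136e-02,
       -7.01336629e+01, -1.65079021e+01]), 'qvel': array([ 0.0026402 , -0.0980744 ,  0.16503758,  0.06646374,  0.02169008,
       -0.10294188]), 'tau': array([-2.20982424e-04, -5.83276713e+01,  2.93291777e+01,  7.00123385e+00,
        8.81331362e-03, -1.04750175e-04]), 'tool_pos': array([ 0.28232848, -0.61274651,  0.22582126]), 'orientation': array([-1.79991296e+02, -7.18791846e-02,  1.14735434e+02]), 'force': array([ 0.54159681, -0.34370227,  0.14832634]), 'moment': array([ 0.03128131, -0.02028469, -0.02200937]), 'opening': 0.08758999166136607}
0.0188
```

View pics/side0.png

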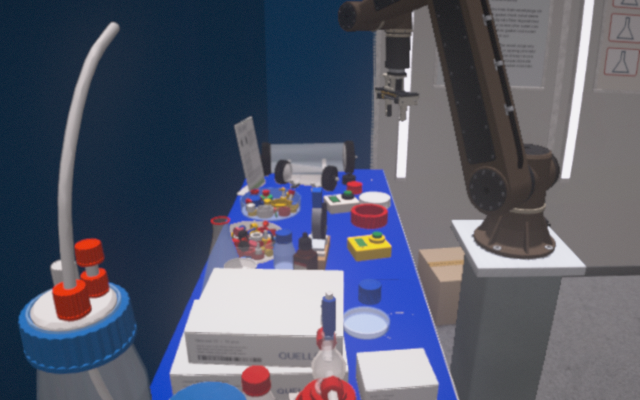

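View pics/top0.png

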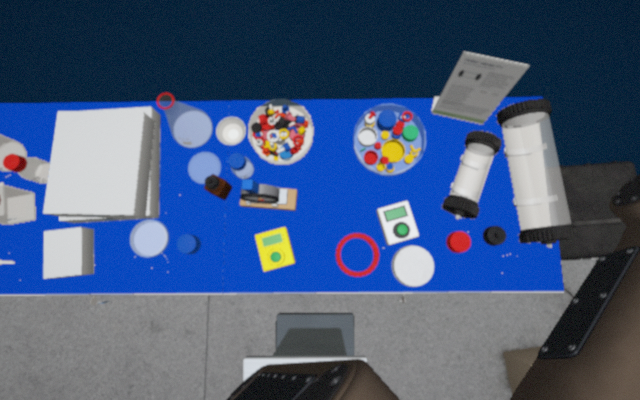

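View pics/wrist0.png

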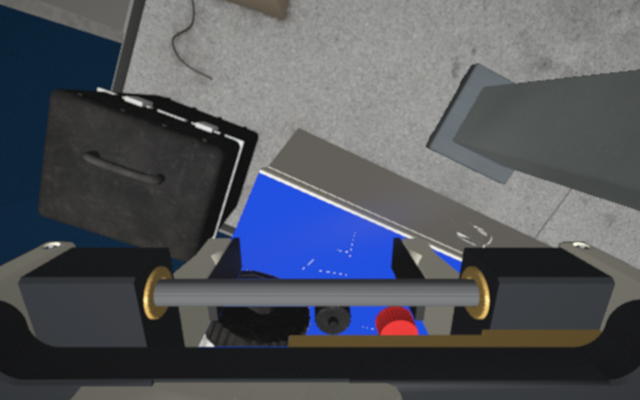

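The top view shows the white logger at (399,223) with its green button at about (401,230), and the yellow decoy at (275,249). The gauge is on its rest at about (265,193). I'll zoom in on both.

```bash
python3 - <<'E'
from h import *
crop('top0',200,140,320,220,6,'t1'); crop('top0',370,190,430,250,9,'t2'); crop('side0',250,160,410,290,5,'s1')
s=load('top0')
for p in [(401,230),(398,212),(262,187),(268,205),(290,195)]: print(p,px(s,*p))
E
```

```text
(401, 230) [ 0.47301638 -0.25219995  0.05748709]
(398, 212) [ 0.52263435 -0.25022735  0.03660576]
(262, 187) [0.56900107 0.09179285 0.15479706]
(268, 205) [0.54520678 0.09535345 0.03144699]
(290, 195) [0.57241295 0.03678958 0.02878909]
```

View pics/t1.png

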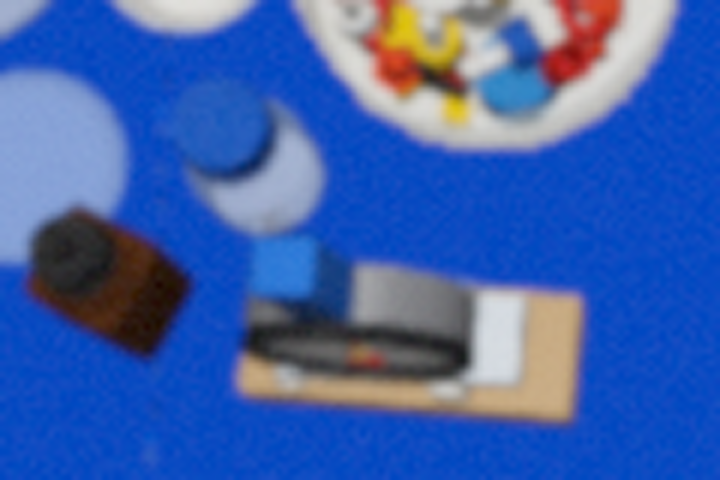

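View pics/t2.png

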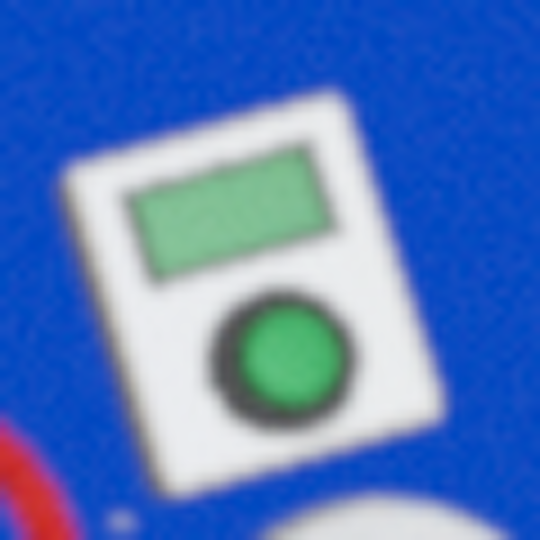

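View pics/s1.png

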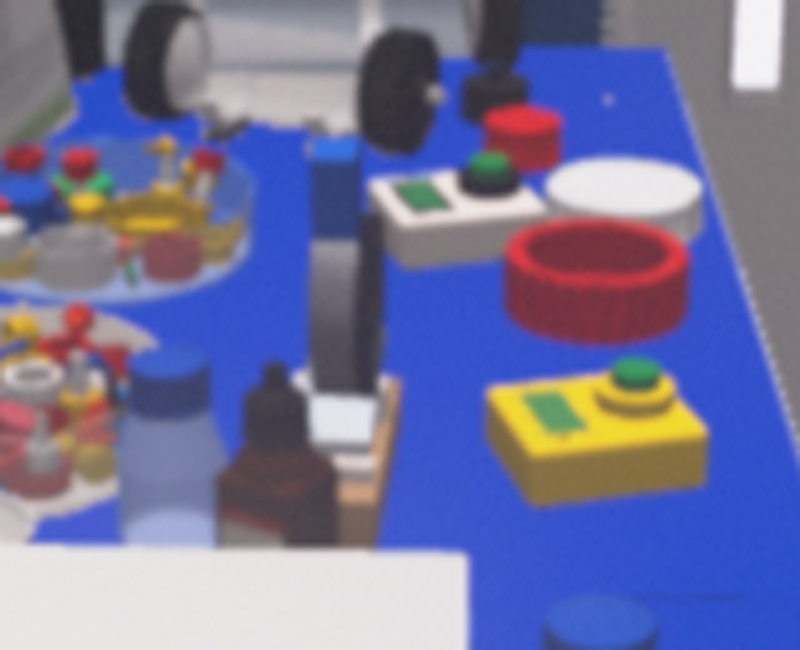

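```bash
python3 - <<'E'
from h import *
t=load('top0');s=load('side0')
print('btn',tri(wray(t,402.4,229.4),wray(s,347.8,192.4)), onz(t,402.4,229.4,.057),px(s,347.8,193,0))
print('grip top', px(t,247,185),px(s,317,190))
E
```

```text
btn (array([ 0.47326948, -0.25658026,  0.05274206]), [np.float64(0.0017089575132441062), np.float64(0.0017089575132441376)]) [ 0.47457787 -0.25594382  0.057     ] [ 0.47225314 -0.24029334  0.05638631]
grip top [0.56409485 0.11793697 0.20223799] [0.56497953 0.13011088 0.20004089]
```

send_rows(
  commands=[
    [1,[0.085,0.159,0],[0,0,-0.0076]],
    [1,[0.085,0.159,0],[0,0,-0.0076]],
    [1,[0.085,0.159,0],[0,0,-0.0076]],
    [1,[0.085,0.159,0],[0,0,-0.0076]],
    [1,[0.085,0.159,0],[0,0,-0.0076]],
    [1,[0.085,0.159,0],[0,0,-0.0076]],
    [1,[0.085,0.159,0],[0,0,-0.0076]],
    [1,[0.085,0.159,0],[0,0,-0.0076]],
    [1,[0.085,0.159,0],[0,0,-0.0076]],
  ],
)

```text
clock: 1.05
tool_pos: [0.4739, -0.2449, 0.2218]
orientation: [-179.8, -0.3, 88.6]
force: [1.9, -0.5, -0.1]
opening: 0.0211
```

```bash
python3 - <<'E'
from h import *
w=take('wrist','w1'); print(w['xyz'],w['attitude'],sensors.get_obs()['tool_pos'],sensors.get_obs()['orientation'])
print(proj(w,[.474,-.256,.057]))
E
```

```text
[ 0.39347039 -0.242646    0.37992654] [162.67586311  -0.38839435  88.60311726] [ 0.47668935 -0.24059213  0.22182854] [-179.90271782   -0.38620051   88.55707235]
(np.float64(303.723065757169), np.float64(182.66535134473804))
```

View pics/w1.png

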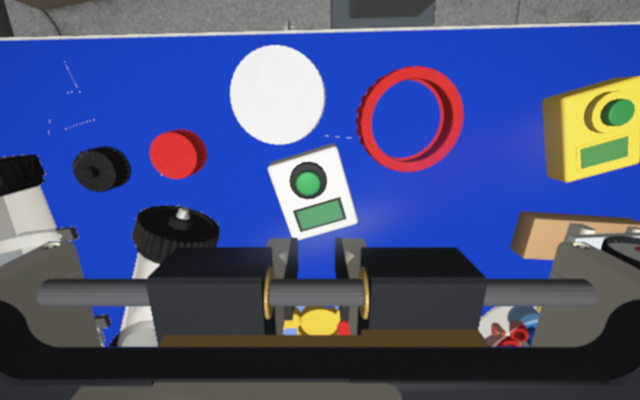

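```bash
python3 - <<'E'
from h import *
w=load('w1');t=load('top0')
print(onz(w,308,181.5,.057),px(w,308,181.5),tri(wray(w,308,181.5),wray(t,402.4,229.4)),sensors.get_obs()['tool_pos'],onz(t,402,229,.057))
E
```

```text
[ 0.47280548 -0.25125533  0.057     ] [ 0.47270385 -0.25124431  0.05741366] (array([ 0.47198723, -0.25245018,  0.06721467]), [np.float64(0.00219502332973881), np.float64(0.002195023329738866)]) [ 0.47668935 -0.24059213  0.22182854] [ 0.47561515 -0.2549629   0.057     ]
```

send_rows(
  commands=[
    [1,[-0.006,-0.024,-0.12],[0,0,0]],
    [1,[-0.006,-0.024,-0.16],[0,0,0]],
    [1,[0,0,-0.16],[0,0,0]],
    [1,[0,0,-0.14],[0,0,0]],
    [1,[0,0,0],[0,0,0]],
  ],
)

```text
clock: 1.6
tool_pos: [0.4762, -0.2488, 0.0746]
orientation: [179.8, -0.3, 89.0]
force: [-1.4, -0.1, 0.5]
opening: 0.0006
```

send_rows(
  commands=[
    [1,[-0.01,-0.012,-0.03],[0,0,0]],
    [1,[0,0,-0.028],[0,0,0]],
    [1,[0,0,-0.02],[0,0,0]],
  ],
)

```text
clock: 1.9
tool_pos: [0.4757, -0.2528, 0.0575]
orientation: [179.6, -0.3, 89.1]
force: [-0.9, 0.9, 3.2]
opening: 0.0005
```

send_rows(
  commands=[
    [1,[-0.004,0,-0.02],[0,0,0]],
    [1,[-0.002,0,-0.016],[0,0,0]],
  ],
)

```text
clock: 2.1
tool_pos: [0.476, -0.2532, 0.0515]
orientation: [179.3, -0.2, 89.1]
force: [-12.6, 13.7, 47.7]
opening: 0.0001
```

send_rows(
  commands=[
    [1,[0,0,0.04],[0,0,0]],
    [1,[0,0,0.08],[0,0,0]],
    [0.3,[0,0,0.16],[0,0,0]],
    [0,[0,0,0.16],[0,0,0]],
    [0,[0,0,0.16],[0,0,0]],
    [0,[0,0,0.16],[0,0,0]],
  ],
)

```text
clock: 2.7
tool_pos: [0.4729, -0.2526, 0.2463]
orientation: [179.5, -0.2, 89.1]
force: [1.6, -0.1, 0.7]
opening: 0.027
```

send_rows(
  commands=[
    [0,[-0.015,0.16,0],[0,-0.013,0]],
    [0,[-0.015,0.16,0],[0,-0.013,0]],
    [0,[-0.015,0.16,0],[0,-0.013,0]],
    [0,[-0.015,0.16,0],[0,-0.013,0]],
    [0,[-0.015,0.16,0],[0,-0.013,0]],
    [0,[-0.015,0.16,0],[0,-0.013,0]],
    [0,[-0.015,0.16,0],[0,-0.013,0]],
    [0,[-0.015,0.16,0],[0,-0.013,0]],
    [0,[-0.015,0.12,0],[0,-0.013,0]],
    [0,[0,0,0],[0,0,0]],
  ],
)

```text
clock: 3.7
tool_pos: [0.4703, 0.0706, 0.315]
orientation: [141.5, -1.8, 89.2]
force: [0.3, -1.1, -0.8]
opening: 0.0873
```

```bash
python3 - <<'E'
from h import *
w=take('wrist','w2'); print(w['xyz'],w['attitude'],sensors.get_obs()['tool_pos'],sensors.get_obs()['orientation'],sensors.get_obs()['joint_pos'])
E
```

```text
[0.3086596  0.07175621 0.38746912] [123.96108778  -1.8381281   89.16100779] [0.46980566 0.06899201 0.31336918] [141.64105142  -1.73070372  89.12041344] [  48.21437118  -25.78104887  -58.08445934   46.14531984  -38.97127956
 -171.72344548]
```

View pics/w2.png

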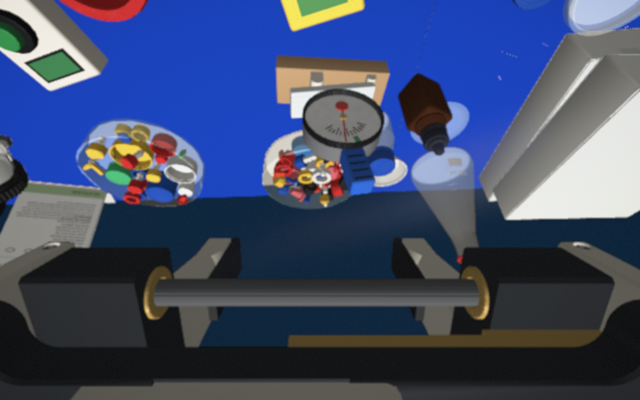

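```bash
python3 - <<'E'
from h import *
crop('w2',265,40,405,200,5,'w2c')
E
```

```text
(no output)
```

View pics/w2c.png

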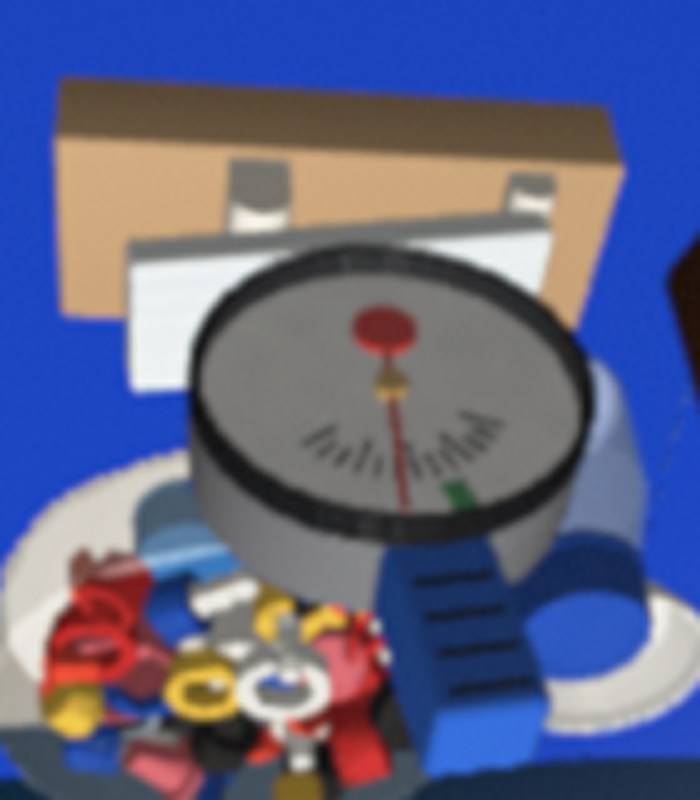

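```bash
python3 - <<'E'
from h import *
w=load('w2'); f=lambda u,v:(265+u/5-.4,40+v/5-.4)
A=onz(w,*f(55,137),.03);B=onz(w,*f(622,168),.03);C=onz(w,*f(62,318),.03)
print('rest front right',A,'front left',B,'len',np.linalg.norm(A-B),'back right',C,'w',np.linalg.norm(A-C))
d=(B-A)[:2]; yaw=np.arctan2(-d[0],d[1]); print('yaw rest',yaw)
t=load('top0')
g=lambda u,v:(200+u/6-.4,140+v/6-.4)
P=[onz(t,*g(*p),.03) for p in [(237,392),(575,420),(583,294)]]; print(P)
d=(P[0]-P[1])[:2]; print('yaw top',np.arctan2(-d[0],d[1]),np.linalg.norm(d),np.linalg.norm(P[1]-P[2]))
# depth on dial
for p in [(300,400),(490,380),(390,470),(340,300)]:
    print('dial',px(w,*f(*p)))
for p in [(460,735),(430,600),(410,560),(470,600)]: print('grip',px(w,*f(*p),0))
print('foot face',px(w,*f(160,300)),px(w,*f(170,350)),px(w,*f(520,250)))
E
```

```text
rest front right [0.53304714 0.02828343 0.03      ] front left [0.54705243 0.17586117 0.03      ] len 0.14824081390412286 back right [0.5888996  0.02325649 0.03      ] w 0.05607823028830818
yaw rest -0.09461772946305846
[array([0.54630173, 0.1733617 , 0.03      ]), array([0.53233615, 0.02181838, 0.03      ]), array([0.58959854, 0.01851274, 0.03      ])]
yaw top -0.09189615007977332 0.15218546155904006 0.05735772534453225
dial [0.54448013 0.08672078 0.11836138]
dial [0.54766359 0.13164946 0.11004013]
dial [0.54598913 0.10565954 0.14037345]
dial [0.54480024 0.09812066 0.0829477 ]
grip [0.56256208 0.1162492  0.20165082]
grip [0.55433991 0.11222773 0.17148488]
grip [0.55409857 0.10893032 0.15993675]
grip [0.55542003 0.12100994 0.1709236 ]
foot face [0.55376669 0.05382198 0.06907183] [0.56992106 0.05533294 0.06852146] [0.55357262 0.14669134 0.05403034]
```

```bash
cat > fit.py <<'E'
from h import *
from scipy.optimize import least_squares
w=load('w2'); f=lambda u,v:(265+u/5-.4,40+v/5-.4)
t=load('top0'); g=lambda u,v:(200+u/6-.4,140+v/6-.4)
M=1e-3*np.array([[-20,-55,0],[-20,-55,12],[20,-55,12],[-20,55,0],[-20,55,12],[-12,-13,152],[-12,13,152],[12,13,152],[12,-13,152]])
U=np.array([f(*p) for p in [(128,243),(130,266),(130,391),(551,213),(551,230),(425,740),(548,698),(537,767),(425,777)]])
Mt=1e-3*np.array([[-12,-13,152],[-12,13,152],[12,13,152],[12,-13,152],[-20,-55,12],[20,-55,12]])
Ut=np.array([g(*p) for p in [(311,302),(250,295),(252,236),(317,236),(522,386),(524,293)]])
def pose(p): # x,y,z,roll,pitch,yaw
    return R.from_euler('xyz',p[3:6]).as_matrix(),p[:3]
def res(p):
    Rg,o=pose(p)
    a=np.array([proj(w,o+Rg@m) for m in M])-U
    b=np.array([proj(t,o+Rg@m) for m in Mt])-Ut
    return np.r_[a.ravel(),b.ravel(),(p[3]+.166)/.002,(p[4])/.003]
if __name__=='__main__':
    r=least_squares(res,[.5676,.1,.05,-.166,0,-.093],loss='soft_l1')
    p=r.x;print(p.round(4));print(res(p)[:18].reshape(-1,2).round(1).tolist(),res(p)[18:30].reshape(-1,2).round(1).tolist())
    np.save('gp.npy',p)
    Rg,o=pose(p)
    print('grip',o+Rg@[0,0,.134],'top',o+Rg@[0,0,.152],'dial',o+Rg@[-.016,0,.058])
    def ang(q):
        O,d=wray(w,*f(*q)); O=Rg.T@(O-o);d=Rg.T@d
        X=O+d*(-.016-O[0])/d[0]; X=X-np.array([-.016,0,.058]); return np.arctan2(-X[1],X[2]),X
    for n,q in [('centre',(390,384)),('tip',(404,505)),('mid',(398,450)),('tab',(461,495)),('tabtop',(453,484)),('bob',(385,328))]: print(n,ang(q))
E
python3 fit.py
```

```text
[ 5.658e-01  9.700e-02  5.000e-02 -1.650e-01 -1.000e-04 -6.660e-02]
[[-1.9, -1.2], [-0.9, 0.2], [-0.3, 0.7], [-2.6, -1.7], [0.1, 0.5], [1.6, -5.1], [1.2, 0.2], [-1.2, -0.2], [-1.7, 0.9]] [[-1.0, -0.8], [-1.7, 0.1], [-1.0, -0.4], [-1.0, -0.2], [-1.9, -0.4], [-1.0, -0.1]]
grip [0.56725613 0.11898898 0.18217713] top [0.56745196 0.12193886 0.19993269] dial [0.55046482 0.10759927 0.1072083 ]
centre (np.float64(-1.6558600416718894), array([-4.16333634e-17,  1.07114246e-03, -9.13357602e-05]))
tip (np.float64(0.14173839030492627), array([-1.38777878e-17, -5.58781871e-03,  3.91591096e-02]))
mid (np.float64(0.11714804835026645), array([-1.38777878e-17, -2.58348503e-03,  2.19521874e-02]))
tab (np.float64(-0.2058781673311222), array([1.38777878e-17, 7.93391975e-03, 3.79909467e-02]))
tabtop (np.float64(-0.2028668532867565), array([-4.16333634e-17,  7.07028417e-03,  3.43724195e-02]))
bob (np.float64(-2.905263486777125), array([-1.38777878e-17,  4.82265000e-03, -2.00251621e-02]))
```

```bash
cat > go.py <<'E'
from h import *
import sys
def tool_for(Rg): return Rg@np.array([[0,1,0],[1,0,0],[0,0,-1.]])
def delta(Xt,Rt):
    s=sensors.get_obs(); Rc=R.from_euler('xyz',s['orientation'],degrees=True)
    rv=(R.from_matrix(Rt)*Rc.inv()).as_rotvec(degrees=True)
    d=np.array(Xt)-s['tool_pos']
    print('tcp',s['tool_pos'].round(4),'F',s['force'].round(1),'M',s['moment'].round(2),'open',round(s['opening'],4),'clk',s['clock'],'j',s['joint_pos'].round(1))
    print('shift units',(d/.25).round(4),'mm',(d*1e3).round(1),'turn units',(rv/360).round(4),'deg',rv.round(2))
E
python3 - <<'E'
from go import *
p=np.load('gp.npy'); Rg=R.from_euler('xyz',[-.166,0,-.075]).as_matrix()
print(p[:3]+Rg@[0,0,.2]); delta(p[:3]+Rg@[0,0,.2],tool_for(Rg))
E
```

```text
[0.56827458 0.12998359 0.24724759]
tcp [0.4698 0.069  0.3134] F [-0.3 -0.6 -0.5] M [-0.13  2.06 -0.08] open 0.0875 clk 3.75 j [  48.2  -25.8  -58.1   46.1  -39.  -171.7]
shift units [ 0.3939  0.244  -0.2645] mm [ 98.5  61.  -66.1] turn units [-0.0252  0.1078 -0.0163] deg [-9.08 38.79 -5.89]
```

send_rows(
  commands=[
    [0,[0.066,0.04,0],[-0.0042,0.018,-0.0027]],
    [0,[0.066,0.04,0],[-0.0042,0.018,-0.0027]],
    [0,[0.066,0.04,-0.03],[-0.0042,0.018,-0.0027]],
    [0,[0.066,0.04,-0.03],[-0.0042,0.018,-0.0027]],
    [0,[0.066,0.04,-0.03],[-0.0042,0.018,-0.0027]],
    [0,[0.066,0.04,-0.03],[-0.0042,0.018,-0.0027]],
    [0,[0,0,0],[0,0,0]],
  ],
)

```text
clock: 4.45
tool_pos: [0.5632, 0.1221, 0.2647]
orientation: [-177.0, 9.7, 86.2]
force: [-1.7, -0.3, -1.8]
opening: 0.0875
```

```bash
python3 - <<'E'
from go import *
w=take('wrist','w3')
p=np.load('gp.npy'); Rg=R.from_euler('xyz',[-.166,0,-.075]).as_matrix()
delta(p[:3]+Rg@[0,0,.2],tool_for(Rg))
print(sensors.get_obs()['orientation'])
Rf=R.from_euler('xyz',p[3:6]).as_matrix()
for m in [[-12,-13,152],[-12,13,152],[12,13,152],[12,-13,152],[0,0,152]]: print(m,np.round(proj(w,p[:3]+Rf@np.array(m)/1e3),1))
E
```

```text
tcp [0.562  0.121  0.2668] F [-0.7 -0.4  0.3] M [ 0.46 -0.16 -0.01] open 0.0874 clk 4.5 j [  35.5   13.5   -7.     5.8  -77.7 -131.2]
shift units [ 0.0252  0.0358 -0.0782] mm [  6.3   9.  -19.5] turn units [-0.0004 -0.0074  0.    ] deg [-0.13 -2.68  0.01]
[-177.28322081    9.5692782    86.14167798]
[-12, -13, 152] [311.7 207.8]
[-12, 13, 152] [345.2 207.9]
[12, 13, 152] [344.4 236.8]
[12, -13, 152] [311.8 236.8]
[0, 0, 152] [328.3 222.5]
```

View pics/w3.png

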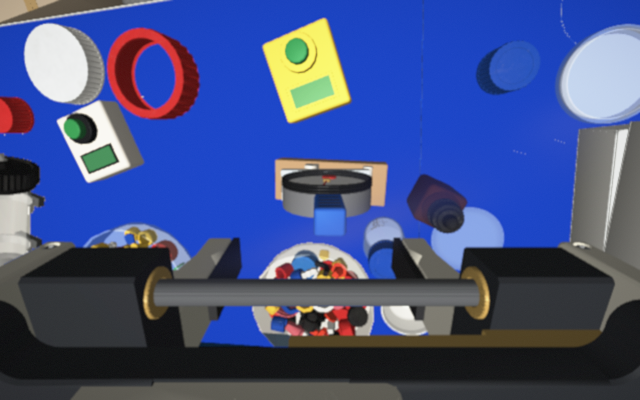

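```bash
python3 - <<'E'
from h import *
crop('w3',265,140,405,260,5,'w3c')
E
```

```text
(no output)
```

View pics/w3c.png

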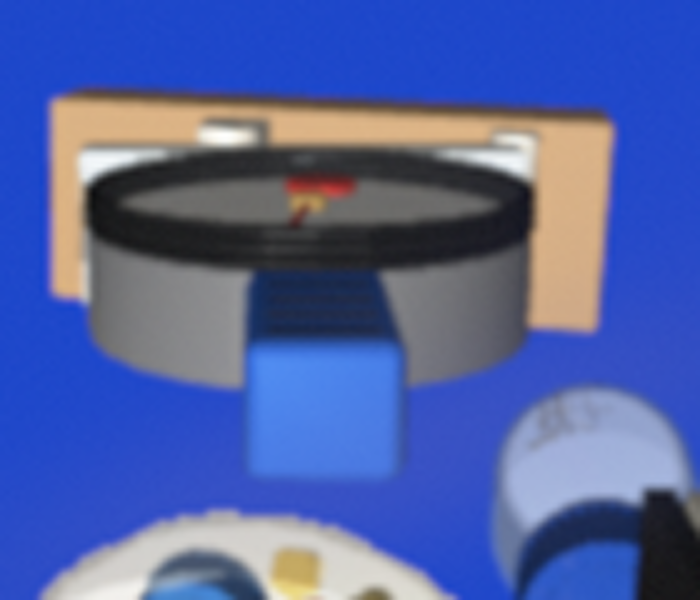

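```bash
python3 - <<'E'
from go import *
p=np.load('gp.npy'); Rg=R.from_euler('xyz',[-.166,0,-.07]).as_matrix()
delta(p[:3]+Rg@[0,0.001,.18],tool_for(Rg)); delta(p[:3]+Rg@[0,0.001,.115],tool_for(Rg))
E
```

```text
tcp [0.562  0.121  0.2668] F [-0.7 -0.4  0.3] M [ 0.46 -0.16 -0.01] open 0.0874 clk 4.5 j [  35.5   13.5   -7.     5.8  -77.7 -131.2]
shift units [ 0.0239  0.0266 -0.1577] mm [  6.    6.7 -39.4] turn units [-0.0003 -0.0074  0.0008] deg [-0.13 -2.68  0.3 ]
tcp [0.562  0.121  0.2668] F [-0.7 -0.4  0.3] M [ 0.46 -0.16 -0.01] open 0.0874 clk 4.5 j [  35.5   13.5   -7.     5.8  -77.7 -131.2]
shift units [ 0.0209 -0.0162 -0.4142] mm [   5.2   -4.1 -103.5] turn units [-0.0003 -0.0074  0.0008] deg [-0.13 -2.68  0.3 ]
```

send_rows(
  commands=[
    [0,[0.012,0.014,-0.06],[0,-0.004,0.0004]],
    [0,[0.01,0.012,-0.06],[0,-0.0034,0.0004]],
    [0,[0,0,-0.03],[0,0,0]],
    [0,[0,0,0],[0,0,0]],
  ],
)

```text
clock: 4.9
tool_pos: [0.5664, 0.1238, 0.2266]
orientation: [-179.9, 9.2, 85.8]
force: [0.8, 0.4, 0.4]
opening: 0.0876
```

```bash
python3 - <<'E'
from go import *
p=np.load('gp.npy'); Rg=R.from_euler('xyz',[-.166,0,-.07]).as_matrix()
delta(p[:3]+Rg@[0,0.001,.115],tool_for(Rg))
E
```

```text
tcp [0.5664 0.1238 0.2266] F [0.8 0.4 0.4] M [ 0.49 -0.03  0.03] open 0.0876 clk 4.9 j [  36.3   13.7  -12.6    7.4  -69.9 -133.5]
shift units [ 0.003  -0.0272 -0.2533] mm [  0.8  -6.8 -63.3] turn units [-0.0008 -0.0001  0.0006] deg [-0.28 -0.03  0.23]
```

send_rows(
  commands=[
    [0,[0.001,-0.009,-0.08],[-0.0008,0,0.0006]],
    [0,[0.001,-0.009,-0.08],[0,0,0]],
    [0,[0.001,-0.009,-0.08],[0,0,0]],
    [0,[0,0,-0.01],[0,0,0]],
    [0,[0,0,0],[0,0,0]],
  ],
)

```text
clock: 5.4
tool_pos: [0.5674, 0.1154, 0.1703]
orientation: [179.6, 9.1, 85.9]
force: [0.6, 1.0, 0.5]
opening: 0.0874
```

```bash
python3 - <<'E'
from go import *
p=np.load('gp.npy'); Rg=R.from_euler('xyz',[-.166,0,-.07]).as_matrix()
delta(p[:3]+Rg@[0,0.001,.115],tool_for(Rg))
E
```

```text
tcp [0.5674 0.1154 0.1703] F [0.6 1.  0.5] M [ 0.53 -0.04 -0.  ] open 0.0874 clk 5.4 j [  35.7   15.7  -18.     8.2  -62.1 -134. ]
shift units [-0.0009  0.0063 -0.0282] mm [-0.2  1.6 -7. ] turn units [-0.0011  0.0013  0.    ] deg [-0.41  0.47  0.01]
```

send_rows(
  commands=[
    [0,[0,0.006,-0.022],[-0.0011,0.001,0]],
    [0.3,[0,0,-0.005],[0,0,0]],
    [0.5,[0,0,0],[0,0,0]],
    [0.6,[0,0,0],[0,0,0]],
  ],
)

```text
clock: 5.8
tool_pos: [0.569, 0.1179, 0.1671]
orientation: [179.6, 9.3, 85.9]
force: [0.5, -0.0, 0.6]
opening: 0.0688
```

```bash
python3 - <<'E'
from go import *
p=np.load('gp.npy'); Rg=R.from_euler('xyz',[-.166,0,-.07]).as_matrix()
delta(p[:3]+Rg@[0,0.001,.115],tool_for(Rg))
take('wrist','w4');take('top','t4');crop('w4',240,140,440,300,4,'w4c');crop('t4',200,140,320,220,6,'t4c')
E
```

```text
tcp [0.569  0.1179 0.1671] F [ 0.5 -0.   0.6] M [ 0.52 -0.03  0.01] open 0.0688 clk 5.8 j [  35.9   16.2  -17.8    8.4  -62.  -134.3]
shift units [-0.0071 -0.0039 -0.0155] mm [-1.8 -1.  -3.9] turn units [-0.0004  0.001  -0.0001] deg [-0.15  0.36 -0.02]
```

View pics/w4c.png

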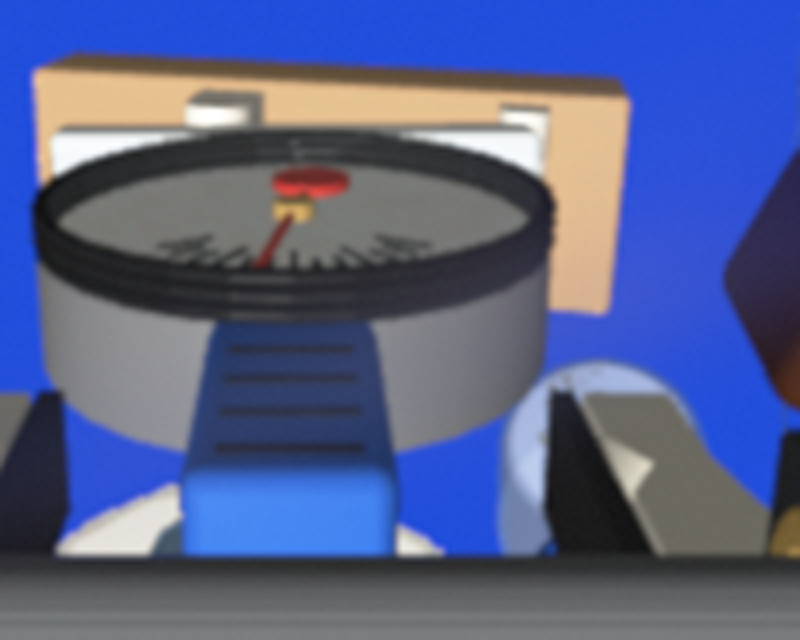

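View pics/t4c.png

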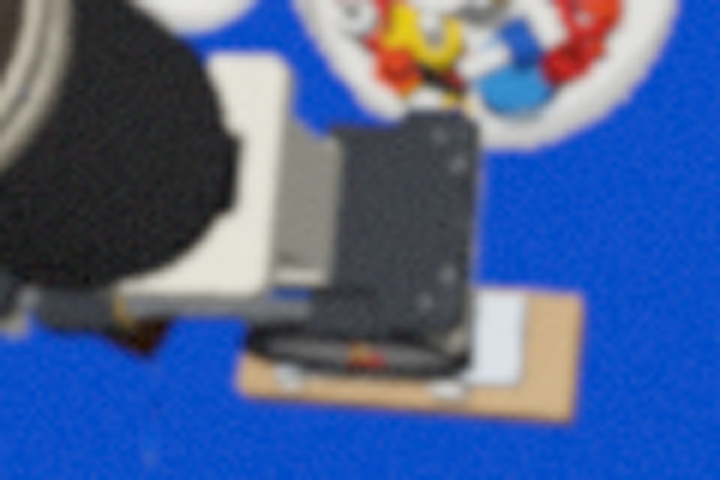

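send_rows(
  commands=[
    [0.6,[-0.006,-0.008,-0.014],[0,0.001,0]],
    [0.62,[0,0,0],[0,0,0]],
    [0.65,[0,0,0],[0,0,0]],
    [0.65,[0,0,0],[0,0,0]],
  ],
)

```text
clock: 6.3
tool_pos: [0.5672, 0.1156, 0.1632]
orientation: [-179.9, 9.4, 86.0]
force: [0.1, 0.0, -0.9]
opening: 0.0321
```

```bash
python3 - <<'E'
from go import *
p=np.load('gp.npy'); Rg=R.from_euler('xyz',[-.166,0,-.07]).as_matrix()
delta(p[:3]+Rg@[0,0.001,.115],tool_for(Rg))
w=take('wrist','w5');crop('w5',240,140,440,300,4,'w5c')
Rf=R.from_euler('xyz',p[3:6]).as_matrix()
for m in [[-12,-13,152],[-12,13,152],[-12,-13,115],[-12,13,115]]: u,v=np.round(proj(w,p[:3]+Rf@np.array(m)/1e3),1); print((u-240)*4,(v-140)*4)
E
```

```text
tcp [0.5672 0.1156 0.1632] F [ 0.1  0.  -0.9] M [ 0.49 -0.01  0.01] open 0.0321 clk 6.3 j [  35.7   16.4  -18.     8.1  -61.9 -133.9]
shift units [0.     0.0053 0.0003] mm [0.  1.3 0.1] turn units [-0.0004 -0.0001 -0.    ] deg [-0.14 -0.05 -0.01]
178.4000000000001 500.0
409.5999999999999 499.20000000000005
203.5999999999999 368.4
387.20000000000005 367.6
```

View pics/w5c.png

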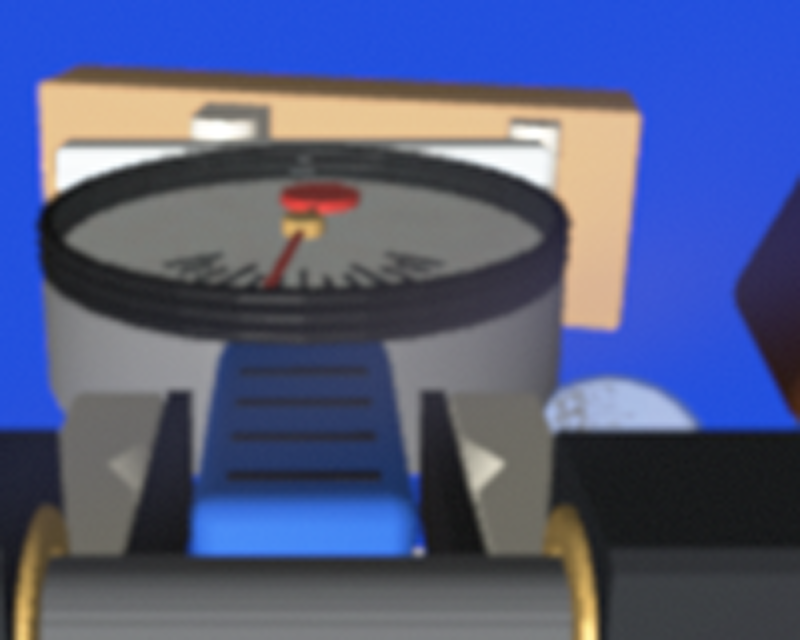

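send_rows(
  commands=[
    [1,[0,0,0],[0,0,0]],
    [1,[0,0,0],[0,0,0]],
    [1,[0,0,0],[0,0,0]],
    [1,[0,0,0],[0,0,0]],
  ],
)

```text
clock: 6.75
tool_pos: [0.5673, 0.1158, 0.1632]
orientation: [-179.9, 9.4, 86.0]
force: [0.3, -0.4, -0.7]
opening: 0.0257
```

```bash
cat > plan.py <<'E'
from go import *
# rest: ridge axis
psi=-.093
xr=np.array([np.cos(psi),np.sin(psi),0]);yr=np.array([-np.sin(psi),np.cos(psi),0])
ridge=np.array([.5655,.0753,.046])
E
python3 - <<'E'
from go import *
p=np.load('gp.npy'); Rg=R.from_euler('xyz',[-.166,0,-.07]).as_matrix()
delta(p[:3]+Rg@[0,0.001,.115],tool_for(Rg))
print(sensors.get_obs()['orientation'])
w=take('wrist','w6');crop('w6',240,140,440,300,4,'w6c')
E
```

```text
tcp [0.5673 0.1158 0.1632] F [ 0.3 -0.4 -0.7] M [ 0.44 -0.07 -0.02] open 0.0257 clk 6.75 j [  35.7   16.4  -18.     8.1  -61.9 -133.9]
shift units [-0.0002  0.0048  0.0003] mm [-0.1  1.2  0.1] turn units [-0.0004 -0.0001 -0.0001] deg [-0.14 -0.04 -0.02]
[-179.94732214    9.37035849   86.01846819]
```

View pics/w6c.png

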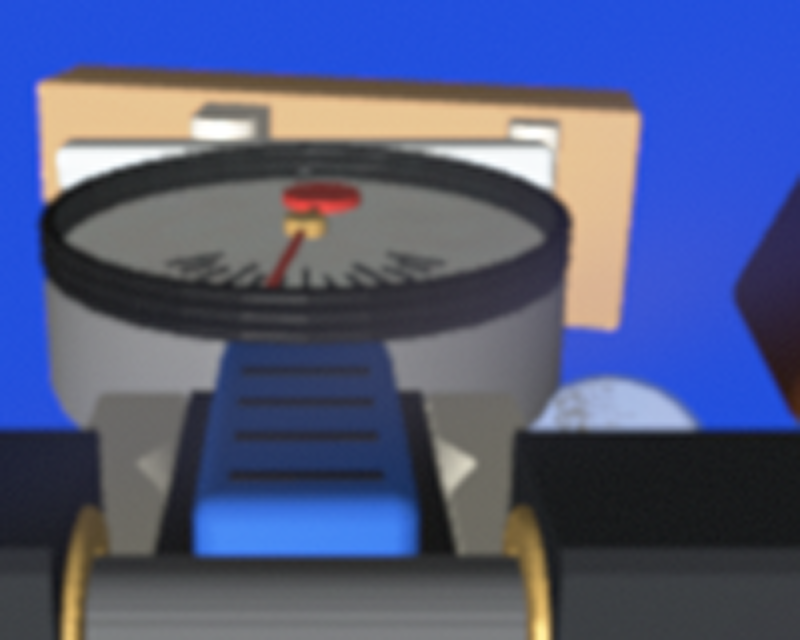

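```bash
cat > plan.py <<'E'
from go import *
psi=-.092
C=np.array([.5655,.0753,.046])
T0=np.array([.5673,.1158,.1632]); th0=-.166; psi0=-.0695
def Rr(th,ps): return R.from_euler('xyz',[th,0,ps]).as_matrix()
d0=Rr(th0,psi0).T@(T0-C)
def target(th,ps=psi,bias=0.0):
    d=d0.copy(); d[1]+=.008*(th-th0)
    X=C+Rr(th,ps)@d; X[2]-=bias
    return X,tool_for(Rr(th,ps))
def now():
    s=sensors.get_obs(); Rg=R.from_euler('xyz',s['orientation'],degrees=True).as_matrix()@np.array([[0,1,0],[1,0,0],[0,0,-1.]])
    return R.from_matrix(Rg).as_euler('xyz')
E
python3 - <<'E'
from plan import *
print(d0)
for th in [-.12,-.06,0,.06,.12,.18]:
    X,_=target(th,psi0+(psi-psi0)*(th-th0)/.346); print(th,X.round(4),(X-T0)/.25)
E
```

```text
[-0.00101683  0.02060415  0.12228559]
-0.12 [0.5671 0.1107 0.1649] [-0.00098335 -0.0202363   0.00678226]
-0.06 [0.5667 0.104  0.1668] [-0.00247993 -0.04703981  0.01431673]
0 [0.5662 0.0972 0.1683] [-0.00421763 -0.07422781  0.02034235]
0.06 [0.5658 0.0904 0.1694] [-0.00619394 -0.1017147   0.02483785]
0.12 [0.5652 0.0834 0.1701] [-0.00840492 -0.12941382  0.02778663]
0.18 [0.5646 0.0765 0.1705] [-0.01084523 -0.15723774  0.02917684]
```

send_rows(
  commands=[
    [1,[-0.0006,-0.0132,0.0043],[0.0048,-0.0004,-0.0003]],
    [1,[-0.0006,-0.0132,0.004],[0.0048,-0.0004,-0.0003]],
    [1,[-0.0006,-0.0132,0.0036],[0.0048,-0.0004,-0.0003]],
  ],
)

```text
clock: 7.1
tool_pos: [0.5665, 0.1055, 0.1663]
orientation: [-180.0, 4.0, 85.8]
force: [0.6, -0.8, -1.4]
opening: 0.0259
```

```bash
python3 - <<'E'
from plan import *
n=now();print(n.round(4)); delta(*target(n[0],n[2])); delta(*target(0.0,-.08))
E
```

```text
[-0.0694  0.0004 -0.0727]
tcp [0.5665 0.1055 0.1663] F [ 0.6 -0.8 -1.4] M [-0.18 -0.17  0.04] open 0.0259 clk 7.1 j [  32.2   14.7  -17.6    3.7  -60.1 -128.2]
shift units [ 0.0005 -0.0017  0.0008] mm [ 0.1 -0.4  0.2] turn units [-0.     -0.0001 -0.    ] deg [-0.   -0.02 -0.  ]
tcp [0.5665 0.1055 0.1663] F [ 0.6 -0.8 -1.4] M [-0.18 -0.17  0.04] open 0.0259 clk 7.1 j [  32.2   14.7  -17.6    3.7  -60.1 -128.2]
shift units [-0.0011 -0.0331  0.0079] mm [-0.3 -8.3  2. ] turn units [ 0.011  -0.0009 -0.0012] deg [ 3.96 -0.33 -0.42]
```

send_rows(
  commands=[
    [1,[-0.0005,-0.0145,0.003],[0.0048,-0.0004,-0.0006]],
    [1,[-0.0006,-0.0138,0.0025],[0.0048,-0.0004,-0.0006]],
    [1,[-0.0008,-0.0138,0.002],[0.0048,-0.0004,-0.0006]],
    [1,[-0.0008,-0.0138,0.002],[0.0048,-0.0004,-0.0006]],
    [1,[-0.0008,-0.0138,0.0015],[0.0048,-0.0004,-0.0006]],
    [1,[-0.0008,-0.0138,0.001],[0.0048,-0.0004,-0.0006]],
    [1,[0,0,0],[0,0,0]],
  ],
)

```text
clock: 7.8
tool_pos: [0.5642, 0.0816, 0.1698]
orientation: [179.9, -7.6, 84.3]
force: [0.6, -0.7, -3.5]
opening: 0.0261
```

```bash
python3 - <<'E'
from plan import *
n=now();print(n.round(4)); delta(*target(n[0],n[2])); delta(*target(0.18))
w=take('wrist','w7');crop('w7',240,140,440,300,4,'w7c')
w=take('top','t7');crop('t7',200,140,320,220,6,'t7c')
w=take('side','s7');crop('s7',270,170,390,280,6,'s7c')
E
```

```text
[ 0.1326 -0.0018 -0.1006]
tcp [0.5642 0.0816 0.1698] F [ 0.6 -0.7 -3.5] M [-0.72 -0.02  0.03] open 0.0261 clk 7.8 j [  23.1   12.5  -15.7   -7.8  -58.3 -115. ]
shift units [0.0037 0.0016 0.0018] mm [0.9 0.4 0.5] turn units [ 0.      0.0003 -0.    ] deg [ 0.01  0.1  -0.  ]
tcp [0.5642 0.0816 0.1698] F [ 0.6 -0.7 -3.5] M [-0.72 -0.02  0.03] open 0.0261 clk 7.8 j [  23.1   12.5  -15.7   -7.8  -58.3 -115. ]
shift units [ 0.0014 -0.0204  0.0028] mm [ 0.4 -5.1  0.7] turn units [ 0.0075 -0.0004  0.0014] deg [ 2.72 -0.16  0.49]
```

View pics/w7c.png

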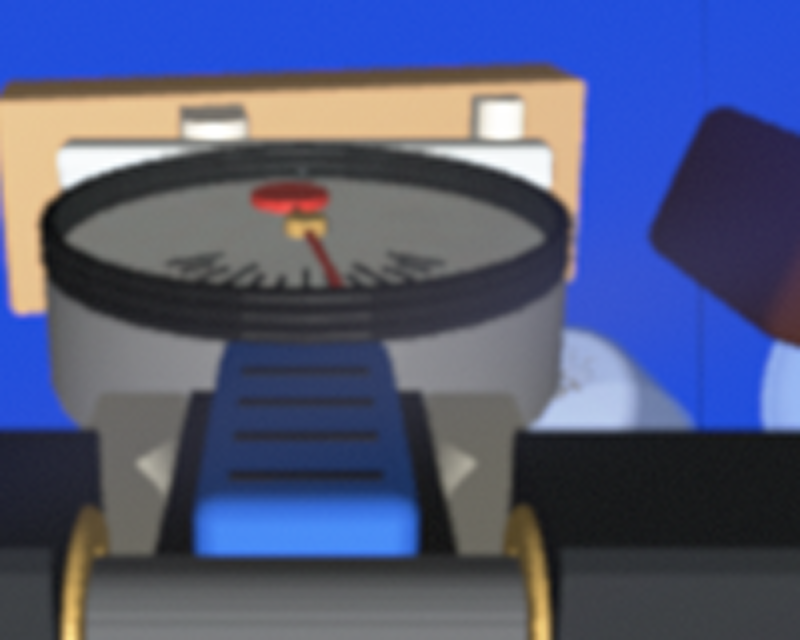

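View pics/t7c.png

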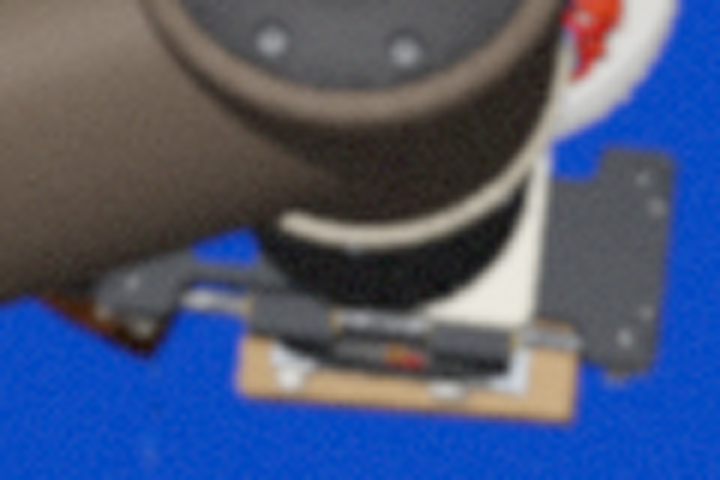

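View pics/s7c.png

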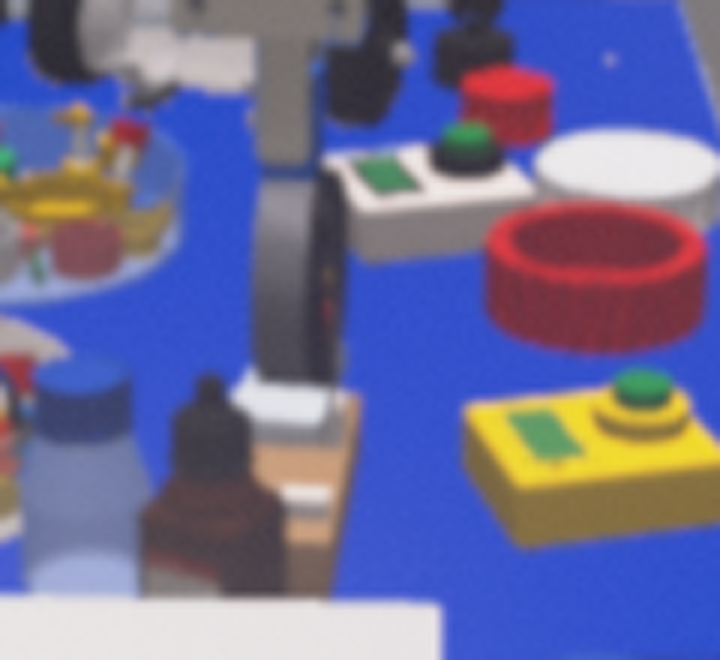

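```bash
python3 - <<'E'
from h import *
crop('w2',320,100,380,150,13,'w2d')
w=load('w2');im=w['color'].astype(float);b,g,r=im[...,0],im[...,1],im[...,2]
sub=np.s_[130:146,350:366]
G=np.clip(g-np.maximum(r,b)-8,0,None)[sub]; yy,xx=np.mgrid[130:146,350:366]
print('green',(G*xx).sum()/G.sum(),(G*yy).sum()/G.sum(),G.round(0).astype(int))
for v in range(120,144):
    row=np.clip(r-np.maximum(g,b)-15,0,None)[v,335:352]; 
    if row.sum()>0: print(v,(row*np.arange(335,352)).sum()/row.sum(),row.sum())
E
```

```text
green 356.35945945945946 138.6135135135135 [[ 0  0  0  0  0  0  0  0  0  0  0  0  0  0  0  0]
 [ 0  0  0  0  0  0  0  0  0  0  0  0  0  0  0  0]
 [ 0  0  0  0  0  0  0  0  0  0  0  0  0  0  0  0]
 [ 0  0  0  0  0  0  0  0  0  0  0  0  0  0  0  0]
 [ 0  0  0  0  0  0  0  0  0  0  0  0  0  0  0  0]
 [ 0  0  0  0  0  0  0  0  0  0  0  0  0  0  0  0]
 [ 0  0  0  2  4  7  8  8  0  0  0  0  0  0  0  0]
 [ 0  0  0  6 13 14 15 14  5  0  0  0  0  0  0  0]
 [ 0  0  0  3 11 16 17 16 10  3  0  0  0  0  0  0]
 [ 0  0  0  0  5 15 18 18 16  9  1  0  0  0  0  0]
 [ 0  0  0  0  2 12 17 16 16 13  2  0  0  0  0  0]
 [ 0  0  0  0  0  3  8 11  9  7  0  0  0  0  0  0]
 [ 0  0  0  0  0  0  0  0  0  0  0  0  0  0  0  0]
 [ 0  0  0  0  0  0  0  0  0  0  0  0  0  0  0  0]
 [ 0  0  0  0  0  0  0  0  0  0  0  0  0  0  0  0]
 [ 0  0  0  0  0  0  0  0  0  0  0  0  0  0  0  0]]
120 343.0740740740741 54.0
121 343.14285714285717 42.0
122 343.3157894736842 38.0
123 343.42105263157896 38.0
124 343.5 40.0
125 343.65 40.0
126 343.8235294117647 34.0
127 344.02777777777777 36.0
128 344.16 50.0
129 344.2352941176471 51.0
130 344.35897435897436 39.0
131 344.44736842105266 38.0
132 344.5681818181818 44.0
133 344.6875 48.0
134 344.72093023255815 43.0
135 344.83720930232556 43.0
136 345.0238095238095 42.0
137 345.125 40.0
138 345.1842105263158 38.0
139 345.30555555555554 36.0
140 345.44117647058823 34.0
141 345.48275862068965 29.0
142 345.53846153846155 13.0
```

View pics/w2d.png

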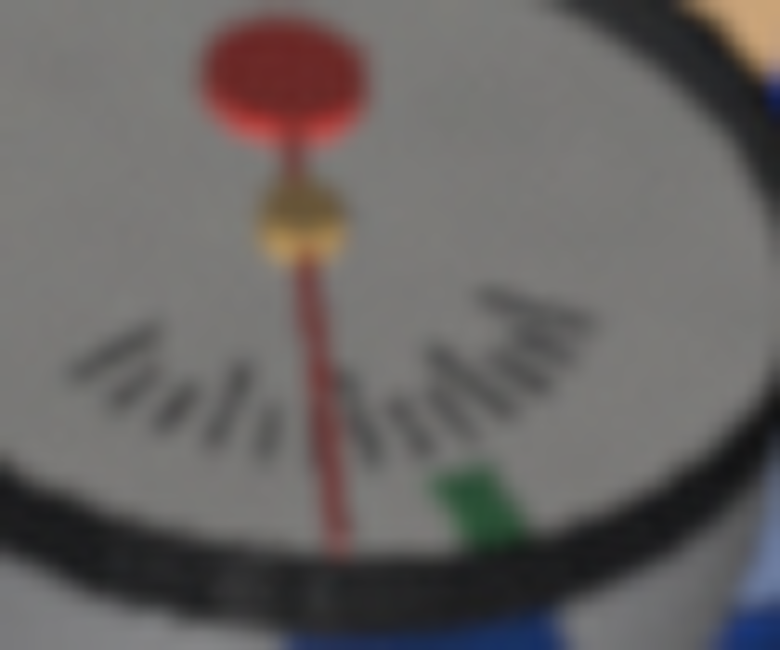

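```bash
python3 - <<'E'
from h import *
w=load('w2');p=np.load('gp.npy')
for yaw in (-.06,-.067,-.075):
  for off in (-.016,-.019):
    Rg=R.from_euler('xyz',[-.166,0,yaw]).as_matrix();o=p[:3]
    Ry=R.from_euler('xyz',[0,0,yaw]).as_matrix()
    def W(u,v):
        O,d=wray(w,u,v);n=Rg[:,0];X=O+d*((o+Rg@[off,0,.058]-O)@n)/(d@n); return Ry.T@(X-(o+Rg@[off,0,.058]))
    N=np.array([W(343.32,122),W(344.16,128),W(344.6,132.5),W(345.02,136),W(345.44,140)])
    k=np.polyfit(N[:,2],N[:,1],1); T=W(356.36,138.6); E=W(345.55,142.5)
    Hb=W(342.95,116.3)
    print(yaw,off,'slope',k[0].round(4),'tab',T.round(4),'horiz',T[1]-np.polyval(k,T[2]),'tip',E.round(4),'hub',Hb.round(4))
    y0=k[1];  
    for z0 in (-.001,0,.001):
        c=np.array([np.polyval(k,z0),z0]); print('   ',z0,'ang',np.arctan2(T[1]-c[0],T[2]-c[1])-np.arctan2(k[0]*-1*-1,1),'r',np.hypot(T[1]-c[0],T[2]-c[1]))
E
```

```text
-0.06 -0.016 slope -0.0026 tab [0.     0.0136 0.0363] horiz 0.01244905766856628 tip [-0.      0.0009  0.0425] hub [ 0.      0.0015 -0.0004]
    -0.001 ang 0.3220472896517113 r 0.039332234548542615
    0 ang 0.3302930713969206 r 0.038384946931965265
    0.001 ang 0.3389555160348676 r 0.037440401181120735
-0.06 -0.019 slope -0.0026 tab [-0.      0.0128  0.0394] horiz 0.012292898260881936 tip [0.     0.0002 0.0455] hub [-0.      0.0009  0.0032]
    -0.001 ang 0.2955820586034411 r 0.04220046739398199
    0 ang 0.3026447592893749 r 0.04124486015209403
    0.001 ang 0.31004210593534987 r 0.0402914078049689
-0.067 -0.016 slope -0.0026 tab [-0.      0.0135  0.0362] horiz 0.012476324665490842 tip [-0.      0.0008  0.0425] hub [ 0.      0.0014 -0.0005]
    -0.001 ang 0.32404326575806175 r 0.03918406170107121
    0 ang 0.3323703614918985 r 0.03823742845972048
    0.001 ang 0.34111958361757366 r 0.037293581114165454
-0.067 -0.019 slope -0.0026 tab [0.     0.0127 0.0392] horiz 0.012319632717541027 tip [0.     0.0001 0.0454] hub [-0.      0.0007  0.0031]
    -0.001 ang 0.29729551162748596 r 0.042055656027106265
    0 ang 0.304422880534291 r 0.0411005645629162
    0.001 ang 0.31188897993212683 r 0.04014766025808125
-0.075 -0.016 slope -0.0026 tab [-0.      0.0134  0.036 ] horiz 0.012508329345730632 tip [0.     0.0007 0.0424] hub [ 0.      0.0013 -0.0006]
    -0.001 ang 0.32636175296006087 r 0.039015372380039944
    0 ang 0.33478329196421236 r 0.03806950417410549
    0.001 ang 0.34363330801440684 r 0.03712647340523158
-0.075 -0.019 slope -0.0026 tab [0.     0.0126 0.0391] horiz 0.012351006510968033 tip [ 0.     -0.      0.0454] hub [0.     0.0006 0.003 ]
    -0.001 ang 0.29928406034245264 r 0.04189094378310263
    0 ang 0.30648643541854403 r 0.040936454546372965
    0.001 ang 0.314032281484807 r 0.03998419017503711
```

```bash
python3 - <<'E'
from h import *
p=np.load('gp.npy');w=load('w2')
Rg=R.from_euler('xyz',[-.166,0,-.067]).as_matrix();o=p[:3]
S=10; n=500  # 10px/mm? 
mx=np.zeros((n,700),np.float32);my=mx.copy()
for i in range(n):
    for j in range(700):
        y=(350-j)/7e3+.0011; z=(420-i)/7e3-.0003
        mx[i,j],my[i,j]=proj(w,o+Rg@[-.016,y,.058+z])
im=cv2.remap(w['color'],mx,my,cv2.INTER_CUBIC)
for d in range(-30,31,5):
    a=np.radians(d); c=(350+np.sin(a)*7*30,420-np.cos(a)*7*30);e=(350+np.sin(a)*7*32,420-np.cos(a)*7*32)
    cv2.line(im,tuple(int(x) for x in c),tuple(int(x) for x in e),(255,255,0),1)
for a,col in [(-.171,(255,0,255)),(.166,(0,255,255)),(0,(255,255,255))]:
    cv2.line(im,(350,420),(int(350+np.sin(a)*380),int(420-np.cos(a)*380)),col,1)
cv2.imwrite('pics/rect.png',im)
E
```

```text
(no output)
```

View pics/rect.png

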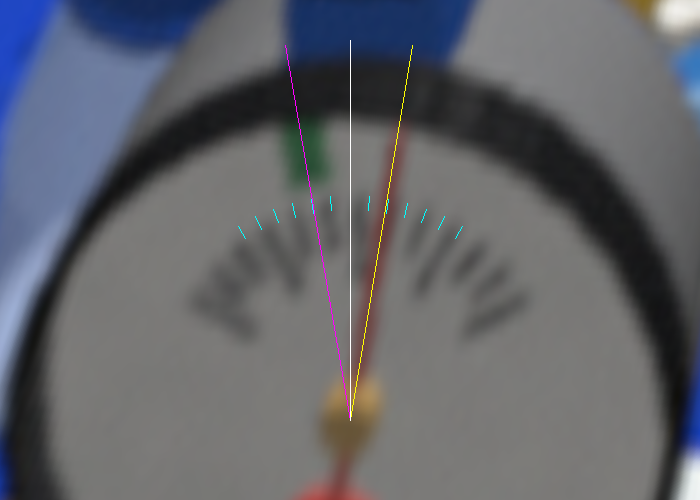

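```bash
python3 - <<'E'
from plan import *
print(now().round(4)); delta(*target(0.172,-.092,bias=.0005))
E
```

```text
[ 0.1298 -0.0016 -0.099 ]
tcp [0.5644 0.0822 0.1697] F [ 0.2 -0.7 -2.1] M [-1.2   0.16 -0.01] open 0.0261 clk 7.95 j [  23.3   12.5  -15.7   -7.6  -58.3 -115.1]
shift units [ 0.0012 -0.0189  0.001 ] mm [ 0.3 -4.7  0.2] turn units [ 0.0067 -0.0004  0.0011] deg [ 2.42 -0.14  0.41]
```

send_rows(
  commands=[
    [1,[0.0004,-0.0095,0],[0.0033,-0.0002,0.0006]],
    [1,[0.0004,-0.0095,0],[0.0033,-0.0002,0.0005]],
    [1,[0,0,0],[0,0,0]],
    [1,[0,0,0],[0,0,0]],
  ],
)

```text
clock: 8.35
tool_pos: [0.5642, 0.0777, 0.17]
orientation: [-180.0, -9.7, 84.9]
force: [-0.0, -1.5, -0.8]
opening: 0.0257
```

```bash
python3 - <<'E'
from plan import *
print(now().round(4)); delta(*target(0.172,-.092,bias=.0005))
E
```

```text
[ 1.694e-01  1.000e-04 -8.910e-02]
tcp [0.5642 0.0777 0.17  ] F [-0.  -1.5 -0.8] M [-1.12  0.17 -0.02] open 0.0257 clk 8.35 j [  21.2   12.5  -14.9  -10.2  -58.7 -111.3]
shift units [ 0.0017 -0.0012  0.0001] mm [ 0.4 -0.3  0. ] turn units [ 0.0004 -0.0001 -0.0005] deg [ 0.15 -0.02 -0.16]
```

send_rows(
  commands=[
    [1,[0.0008,-0.001,-0.002],[0.0004,0,-0.0004]],
    [1,[0,0,0],[0,0,0]],
    [1,[0,0,0],[0,0,0]],
  ],
)

```text
clock: 8.65
tool_pos: [0.5643, 0.0778, 0.1699]
orientation: [-180.0, -9.7, 84.8]
force: [0.0, -2.0, 0.9]
opening: 0.0259
```

```bash
python3 - <<'E'
from plan import *
print(now().round(4)); delta(*target(0.172,-.092,bias=.0005))
E
```

```text
[ 0.1699  0.0002 -0.0901]
tcp [0.5643 0.0778 0.1699] F [ 0.  -2.   0.9] M [-1.58  0.22  0.04] open 0.0259 clk 8.65 j [  21.2   12.5  -14.9  -10.2  -58.7 -111.3]
shift units [ 0.0015 -0.0016  0.0002] mm [ 0.4 -0.4  0. ] turn units [ 0.0003 -0.0001 -0.0003] deg [ 0.12 -0.02 -0.11]
```

send_rows(
  commands=[
    [1,[0,0,-0.0015],[0.0003,0,-0.0003]],
    [1,[0,0,0],[0,0,0]],
    [1,[0,0,0],[0,0,0]],
    [1,[0,0,0],[0,0,0]],
    [1,[0,0,0],[0,0,0]],
    [1,[0,0,0],[0,0,0]],
    [1,[0,0,0],[0,0,0]],
    [1,[0,0,0],[0,0,0]],
    [1,[0,0,0],[0,0,0]],
    [1,[0,0,0],[0,0,0]],
  ],
)

```text
clock: 9.65
tool_pos: [0.5644, 0.0776, 0.1699]
orientation: [-180.0, -9.8, 84.7]
force: [-1.4, -2.6, 1.4]
opening: 0.026
```

```bash
python3 - <<'E'
from plan import *
print(now().round(4)); delta(*target(0.172,-.092,bias=.0005))
w=take('wrist','w8');crop('w8',240,140,440,300,4,'w8c')
w=take('top','t8');crop('t8',220,170,320,220,8,'t8c')
w=take('side','s8');crop('s8',290,190,350,260,9,'s8c')
E
```

```text
[ 1.711e-01  1.000e-04 -9.170e-02]
tcp [0.5644 0.0776 0.1699] F [-1.4 -2.6  1.4] M [-1.51  0.6   0.1 ] open 0.026 clk 9.65 j [  21.1   12.5  -14.9  -10.3  -58.6 -111.3]
shift units [ 0.0012 -0.0008  0.0002] mm [ 0.3 -0.2  0.1] turn units [ 0.0001 -0.     -0.0001] deg [ 0.05 -0.01 -0.02]
```

View pics/w8c.png

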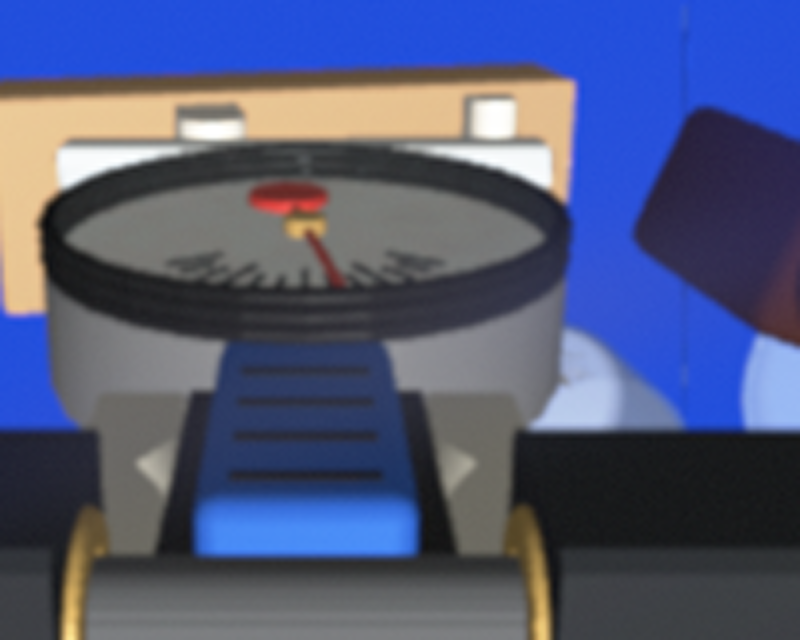

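View pics/t8c.png

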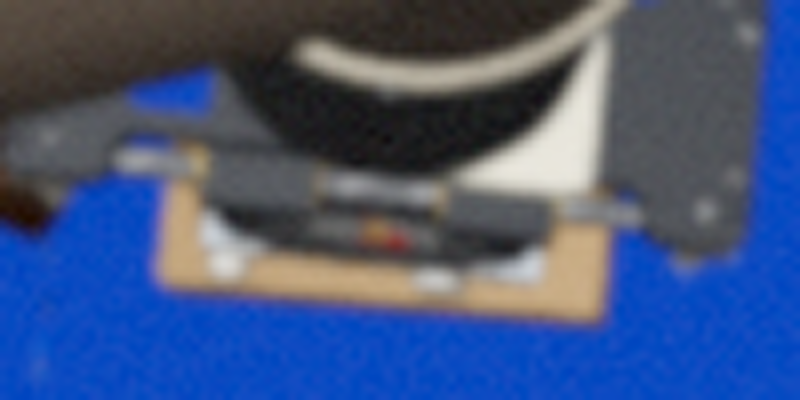

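View pics/s8c.png

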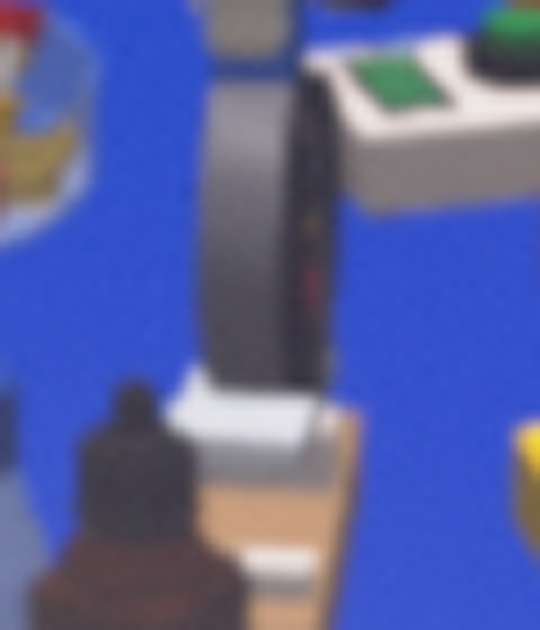

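```bash
cat > needle.py <<'E'
from plan import *
# camera is fixed in the tool: project onto the dial plane in the tool-fixed gauge frame using each picture's camera pose
def needle(tag,tcp,Rg,h=.1143):
    w=load(tag);im=w['color'].astype(float);b,g,r=im[...,0],im[...,1],im[...,2]
    o=tcp-Rg@[0,0,h]
    pts=[];uv=[]
    for v in range(201,212):
        row=np.clip(r-np.maximum(g,b)-18,0,None)[v,295:340]
        if row.sum()<15: continue
        u=(row*np.arange(295,340)).sum()/row.sum()
        O,d=wray(w,u,v);n=Rg[:,0];X=O+d*((o+Rg@[-.016,0,.058]-O)@n)/(d@n)
        q=Rg.T@(X-o); pts.append(q);uv.append((round(u,2),v,round(row.sum())))
    pts=np.array(pts);k=np.polyfit(pts[:,2],pts[:,1],1)
    print(tag,uv); print(' z',(pts[:,2]-.058).round(4),'reading',-np.arctan(k[0]),'axis y',np.polyval(k,.058))
E
python3 - <<'E'
from needle import *
needle('w6',np.array([.5673,.1158,.1632]),Rr(-.1635,-.0695))
needle('w8',np.array([.5644,.0776,.1699]),Rr(.171,-.0917))
E
```

```text
w6 [(np.float64(312.99), 201, 75), (np.float64(312.43), 202, 84), (np.float64(311.88), 203, 89), (np.float64(311.28), 204, 87), (np.float64(310.7), 205, 80), (np.float64(310.08), 206, 78), (np.float64(309.54), 207, 82), (np.float64(308.97), 208, 89), (np.float64(308.42), 209, 106), (np.float64(307.88), 210, 97), (np.float64(307.81), 211, 43)]
 z [0.0105 0.0128 0.0151 0.0173 0.0195 0.0216 0.0237 0.0258 0.0278 0.0297
 0.0317] reading 0.15637468747494854 axis y 0.0008139791894418661
w8 [(np.float64(318.77), 201, 71), (np.float64(319.42), 202, 79), (np.float64(319.96), 203, 85), (np.float64(320.52), 204, 89), (np.float64(321.04), 205, 79), (np.float64(321.68), 206, 75), (np.float64(322.27), 207, 85), (np.float64(322.83), 208, 98), (np.float64(323.43), 209, 109), (np.float64(323.89), 210, 101), (np.float64(324.06), 211, 34)]
 z [0.0103 0.0126 0.0149 0.0171 0.0192 0.0214 0.0234 0.0255 0.0275 0.0295
 0.0314] reading -0.15660191347277833 axis y 0.0017414529481626596
```

```bash
python3 - <<'E'
from plan import *
print(now().round(4)); delta(*target(0.171,-.092))
print(order.close_job())
E
```

```text
[ 1.71e-01  1.00e-04 -9.17e-02]
tcp [0.5644 0.0776 0.1699] F [-2.4 -2.7  1.4] M [-1.49  0.61  0.05] open 0.0258 clk 9.8 j [  21.1   12.5  -14.9  -10.3  -58.6 -111.3]
shift units [ 0.0013 -0.0003  0.0022] mm [ 0.3 -0.1  0.6] turn units [-0.     -0.     -0.0001] deg [-0.   -0.   -0.02]
the job is handed in; nothing more can be done
None
```

I pushed the white logger's green button fully down and let it come back up. I then gripped the gauge by its blue grip, rocked it clockwise over the high ridge and handed the job in at 9.8 s, still holding it. I could not see the pointer on the tab at the end, because the bezel hides the tab from the wrist camera there.

- **Button:** The closed fingers reached z = 51.5 mm, which is the button's full 6 mm of travel. The button looked up again in a later side picture. The push peaked at 47.7 N through the fingertips. That is well under the 120 N wrist limit, but above 40 N, which I took to apply only to the arm and the gripper's body.
- **Angle:** The tab was measured beforehand at about -0.170 rad, give or take 0.01. From the tool's turn the pointer should read about -0.168. Reading the needle in the wrist picture gave -0.157. The same method read 0.156 at the start, where the text gives 0.166, so it seems to read about 0.01 short.
- **Upright and square:** The pitch error was under 0.001 rad. The gauge's turn about the vertical was -0.0917 rad, against -0.092 to -0.095 measured for the rest.
- **Foot on the ridge:** The vertical force was +1.4 N with the gauge's own 3.2 N weight in hand, so the foot bears on the high ridge with roughly 4 N. This rests on the force reading, which wanders by about 1 N.
- **Grip and surroundings:** The grip did not slip (opening 26 mm). I saw nothing else moved in the pictures I took.

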